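# Find the stamped crate and push it to the dispatch line

## Robot

A 6-joint arm with a two-finger parallel gripper is mounted at the origin on the work surface. World frame = base frame: x ahead of the robot, y to its left, z up, the work surface at z = 0. Lengths are in m, angles in rad, forces in N, time in s.
With the tool pointing down it reaches from about 0.25 to 0.8 m from the base axis. Payload 3.9 kg.
Tool frame: the origin (TCP) lies midway between the tips of the shut fingers; the grasp point (between the pads) lies 19 mm behind it; z points along the fingers, y is the line along which they close (so a half turn about z gives the same grasp; the last joint's range is limited). The gripper opens to 85 mm and grips with 20 to 120 N. Pads are 22 mm wide; open, the fingers measure 114 mm over their backs; the gripper's body (76 mm by 85 mm) begins 54 mm behind the grasp point. The pads swing forward as they close: fully open they stand 13 mm farther back than shut.
Start: joints at [-1.168, 0.26, -0.138, 1.173, 0, 1.571], TCP at [0.206, -0.483, 0.231] pointing down, gripper open.
Joint ranges: [-2.78, 2.78], [-0.83, 1.72], [-1.28, 1.37], [-1.9, 2.12], [-1.57, 1.48], [-3.14, 3.14]. Speed limits (rad/s): [2.57, 2.57, 3.14, 3.14, 3.14, 3.14].

## Interface

Orientations are given as a unit quaternion [x, y, z, w].
In Python, from cell import manip gives the robot as it stands.
- The arm moves only by the tool servo_tool, never from a script. Its argument "deltas" is a list of rows, each a list of 2 entries, a list of its own where there are three numbers: the shift along the tool's x, y, z in cm, then the turn, a rotation vector about the tool's x, y, z in degrees. In form: [[[dx, dy, dz], [ax, ay, az]], ...]. A call has 1 to 5 rows; each row is the pose to reach, as a shift and turn from the pose commanded when the call began, along the tool's axes at that moment; what a row does not reach only later rows make up. A row lasts 1/8 s, in which the tool goes at most 62.5 mm and 10.7 degrees, less where a joint would pass 70% of its speed; a pose out of reach is approached as far as the arm can. A call with a gripper value outside its range is refused whole. "jaw" is the opening, from 0 (shut) to 1 (fully open), set as the call begins (left out, the last holds). The fingers move at their own pace and stop on an object; "force" is the grip in N (left out, the last holds). Time passes only in rows, so rows that repeat a pose let the fingers close. It gives the time, the measured TCP pose, the force, the opening and the grip force at its end, in the units of the state.
- manip.get_state(): the state, without advancing time (a new reading comes with each control period).
- manip.grab_frame(name): name is "scene" or "top" or "wrist"; returns a dict with "image" (480x640x3 uint8, red, green, blue), "fx", "fy", "cx", "cy" (pixels), "pose" (4x4, takes a point from camera to world coordinates). Camera axes: x right, y up, looking along -z (the intrinsics and any distortion apply to the point x, -y, -z); pixel columns grow to the right and rows downward; lengths in m; the calibration is good to about 2 mm. A picture is of the moment at which its call begins. There is no depth.
- manip.sign_off(): hands the job in; it is judged then, once.
The state is a dict: "clock": time; "joint_pos": joint angles; "joint_vel": joint speeds; "joint_torque": joint torques, N m; "position": TCP position; "eef_rot": TCP orientation; "wrist_force": force on the tool from outside, world axes, zero at the start; "torque": the same for the moment, N m; "grip_width": finger opening in m; "grasp_force": force on a finger pad.
Only numpy, scipy, OpenCV 4.12 (cv2) and the standard library are available. Lean on these libraries where they do the work, as an engineer would, in place of code of your own. Each camera call takes 0.05 s, during which the arm holds its last target. There are 200 camera calls.

## Task

One of the two wooden crates carries a turquoise stamp under its base. Without gripping or lifting anything, tip first the crate on the robot's left and then the one on its right over towards the robot with the fingers, so that each lies on its side with its base showing, then push the stamped one away from the robot, still lying, until its stamped base stands over the yellow dispatch line. Leave the other crate lying short of the line, and leave everything else on the bench alone.

Things in the scene. Friction and masses are not known exactly. Their poses are not given: they have to be found in the camera images.
- crate_a: Closed slatted pale wooden crate, 88 mm deep (its x), 150 wide (its y), 130 tall, 0.4 to 0.8 kg, loose; crate_b looks the same outside. Starts upright, -x face to the robot, yaw within 0.2 rad. Origin: centre of its underside, z up. Pulled towards the robot near the top of its far face, it rocks over its near bottom edge and beyond about 34 degrees falls over by itself.
- crate_b: Closed slatted pale wooden crate, 88 mm deep (its x), 150 wide (its y), 130 tall, 0.4 to 0.8 kg, loose; crate_a looks the same outside. Starts upright, -x face to the robot, yaw within 0.2 rad. Origin: centre of its underside, z up. Tipped over it lies on its -x face, 130 mm long, 88 high, base upright and facing away from the robot.
- crate_a_heel (a point): Middle of the near (-x) bottom edge of crate_a, the edge it is tipped over: on the work surface while the crate stands, while it tips and while it lies on its -x face.
- crate_b_heel (a point): Middle of the near (-x) bottom edge of crate_b, the edge it is tipped over: on the work surface while the crate stands, while it tips and while it lies on its -x face.
- stamp (a point): Centre of the stamp: a turquoise disc of 80 mm between two turquoise bars of 76 by 18 mm, centred on the underside of one of the two crates (the crate whose origin it coincides with). Hidden from view until that crate is tipped.
- dispatch_line: Yellow painted line on the bench beyond the crates, 50 mm wide (its x) and 660 mm long (its y), flat. Origin: its middle, on the bench; its x points away from the robot.
- jar: Small amber glass jar with a blue cap, 44 mm across, 65 mm tall, between the crates. Bystander. Origin: centre of underside.
- clay_bell: Small dark clay bell, 52 mm across, 66 mm tall, near the robot between the crates' places. Bystander. Origin: centre of underside.
- plate: Red plate with dark clay discs, 190 mm across, 14 mm tall, to the robot's right of the crates. Bystander. Origin: centre of underside.
- slip_bucket: Red bucket of slip, 180 mm across, 108 mm tall, to the robot's left of the crates. Bystander. Origin: centre of underside.
- brush: Paint brush lying near the robot on its left, about 200 mm long. Bystander. Origin: under its middle.
- glaze_can: Plain metal can, 60 mm across, 50 mm tall, to the robot's right of the crates. Bystander. Origin: centre of underside.
- spatula: Spatula lying near the robot on its right, about 280 mm long. Bystander. Origin: under its middle.
Not all that is in view belongs to the job. Leave any orange look-alike of the crate_b alone.

How it is judged:
On the way, in this order (a step that is already met when the one before it is completed fails the run):
1. the crate on the robot's left lies tipped on its side (((angle between crate_a's own z axis and vertical above 1.4 rad and world y of crate_a_heel above 0 m) or (angle between crate_b's own z axis and vertical above 1.4 rad and world y of crate_b_heel above 0 m))), for 0.2 s.
2. the crate on the robot's right lies tipped on its side too (((angle between crate_a's own z axis and vertical above 1.4 rad and world y of crate_a_heel below 0 m) or (angle between crate_b's own z axis and vertical above 1.4 rad and world y of crate_b_heel below 0 m))), for 0.2 s.
At the end, for the whole second after the job is handed in: Both crates lie on their sides at rest (tilted more than 1.4 rad); the centre of the stamped base is over the painted line (within 25 mm of its middle across, on its length); the bottom edge of the other crate is at least 45 mm short of the line's middle (angle between each of crate_a, crate_b's own z axis and vertical above 1.4 rad and x of stamp in the frame of dispatch_line between -0.025 and 0.025 m and y of stamp in the frame of dispatch_line between -0.33 and 0.33 m and x of crate_b_heel in the frame of dispatch_line below -0.045 m and linear speed of each of crate_a, crate_b below 0.02 m/s); the robot touches nothing.
It fails at once if a crate is lifted, or tipped other than over its near bottom edge (that edge rises more than 30 mm off the bench) (height (world z) of any of crate_a_heel, crate_b_heel above 0.03 m).
It fails at once if the stamped crate is pushed to the line before both crates have been tipped (x of stamp in the frame of dispatch_line above -0.025 m and angle between any of crate_a, crate_b's own z axis and vertical below 1 rad).
It fails at once if a bystander is shoved more than 40 mm or lifted (distance of any of jar, clay_bell, plate, slip_bucket, brush, glaze_can, spatula from where it was at the start of the episode above 0.04 m).
It fails at once if a standing bystander is knocked over (angle between any of jar, clay_bell, slip_bucket, glaze_can, plate's own z axis and vertical above 0.5 rad).
It also fails if it takes over 72 s, if anything falls off the work surface, if the arm or the gripper's body presses on something with over 40 N, if the wrist force passes 120 N, or if a joint passes its speed limit or range.

## Working session

There is one attempt and no reset: what is moved stays moved. The work goes in short steps, Python scripts to look and compute and a tool call to move; the robot and the scene stay as the last step left them, time stands still between calls to the robot, and variables do not carry over. Pictures are saved under pics/ and viewed, at most 10 in all, crops included, and the job is handed in when it is done.

Besides the shell and the picture viewer there is one more tool, called after "Request:" as name(argument=value, ...) on one line, values as JSON. servo_tool: Moves the arm, as the interface text tells. Its arguments: {"type":"object","properties":{"deltas":{"type":"array","items":{"type":"array"}},"jaw":{"type":"number"},"force":{"type":"number"}},"required":["deltas"]}

```bash
mkdir -p pics; ls
python3 - <<'E'
from cell import manip
import cv2,pickle
s=manip.get_state();print(s['clock'],s['position'],s['eef_rot'])
for n in("scene","top"):
    f=manip.grab_frame(n);pickle.dump(f,open(f'{n}.pkl','wb'))
    cv2.imwrite(f'pics/{n}0.png',f['image'][:,:,::-1]);print(n,f['fx'],f['cx'],f['cy'],f['pose'].round(3).tolist(),[k for k in f])
E
```

```text
pics
0.0 [ 0.20550948 -0.48237926  0.23045009] [ 9.79793431e-01  2.00009666e-01 -2.04496282e-04 -9.61064550e-04]
scene 535.2246660769787 324.45409950845084 236.4953727792314 [[0.854, -0.492, 0.168, 0.771], [0.52, 0.812, -0.266, -0.412], [-0.006, 0.315, 0.949, 1.448], [0.0, 0.0, 0.0, 1.0]] ['image', 'fx', 'fy', 'cx', 'cy', 'pose']
top 538.5892464580279 328.58199978628477 241.9509898744346 [[-0.026, 0.979, -0.203, 0.307], [-1.0, -0.026, 0.001, -0.007], [-0.004, 0.203, 0.979, 1.222], [0.0, 0.0, 0.0, 1.0]] ['image', 'fx', 'fy', 'cx', 'cy', 'pose']
```

View pics/top0.png

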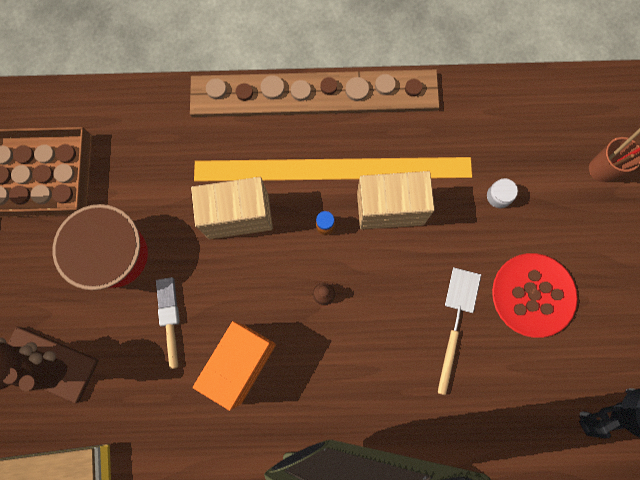

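View pics/scene0.png

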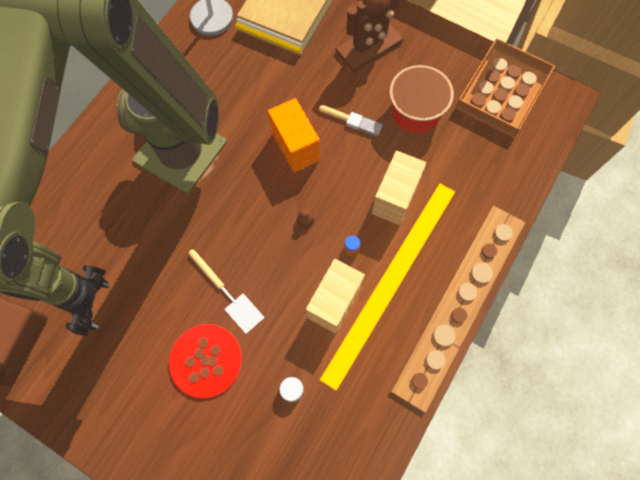

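```bash
cat > h.py <<'E'
import numpy as np,cv2,pickle
def ray(f,p,z):
    p=np.atleast_2d(np.array(p,float))
    d=np.c_[(p[:,0]-f['cx'])/f['fx'],-(p[:,1]-f['cy'])/f['fy'],-np.ones(len(p))]@f['pose'][:3,:3].T
    o=f['pose'][:3,3]
    return (o+d*((z-o[2])/d[:,2])[:,None])
def mask(f,lo,hi,amin=150):
    h=cv2.cvtColor(f['image'],cv2.COLOR_RGB2HSV)
    m=cv2.morphologyEx(cv2.inRange(h,np.array(lo),np.array(hi)),cv2.MORPH_OPEN,np.ones((3,3)))
    c,_=cv2.findContours(m,cv2.RETR_EXTERNAL,cv2.CHAIN_APPROX_NONE)
    return [x for x in c if cv2.contourArea(x)>amin]
E
python3 - <<'E'
from h import *
f=pickle.load(open('top.pkl','rb'))
h=cv2.cvtColor(f['image'],cv2.COLOR_RGB2HSV)
for n,p in dict(top=(230,200),near=(235,232),top2=(395,195),near2=(400,224),line=(310,168)).items(): print(n,h[p[1],p[0]],f['image'][p[1],p[0]])
for n,lo,hi,z in (("line",(20,170,120),(30,255,255),0),("crate",(10,50,60),(28,150,255),.13),("blue",(100,150,80),(125,255,255),.065)):
    for c in mask(f,lo,hi):
        x,y,w,hh=cv2.boundingRect(c)
        if not(180<x<480 and 140<y<260):continue
        q=cv2.approxPolyDP(cv2.convexHull(c),4,True)[:,0]
        print(n,cv2.contourArea(c),[(p.tolist(),ray(f,p,z)[0,:2].round(3).tolist(),ray(f,p,0)[0,:2].round(3).tolist()) for p in q])
for n,p,z in(("bell",(325,293),.04),("can",(504,190),.05),("buckL",(145,240),.108),("plate",(535,295),.01),("brush",(167,280),0),("brushb",(174,365),0),("spat",(465,270),0),("spatb",(443,392),0),("orangeTop",(233,365),.1)):print(n,ray(f,p,z)[0,:2].round(3))
E
```

```text
top [ 17 115 229] [229 185 126]
near [ 16 112  98] [98 78 55]
top2 [ 18 112 233] [233 192 131]
near2 [ 18 114  92] [92 75 51]
line [ 21 186 243] [243 189  66]
line 4366.5 [([471, 174], [0.715, -0.351], [0.715, -0.351]), ([194, 179], [0.721, 0.307], [0.721, 0.307]), ([195, 162], [0.763, 0.306], [0.763, 0.306]), ([469, 158], [0.755, -0.349], [0.755, -0.349])]
crate 4013.0 [([261, 178], [0.675, 0.132], [0.719, 0.148]), ([271, 230], [0.561, 0.111], [0.591, 0.125]), ([208, 239], [0.545, 0.242], [0.574, 0.271]), ([195, 227], [0.572, 0.269], [0.603, 0.302]), ([191, 186], [0.661, 0.28], [0.703, 0.314])]
crate 3882.0 [([429, 171], [0.681, -0.226], [0.725, -0.252]), ([434, 210], [0.595, -0.231], [0.629, -0.258]), ([423, 225], [0.563, -0.206], [0.594, -0.23]), ([360, 229], [0.558, -0.074], [0.588, -0.082]), ([360, 176], [0.674, -0.079], [0.717, -0.087])]
blue 227.5 [([329, 212], [0.614, -0.011], [0.631, -0.011]), ([333, 223], [0.588, -0.019], [0.604, -0.02]), ([321, 228], [0.578, 0.007], [0.593, 0.008]), ([317, 215], [0.608, 0.016], [0.625, 0.017])]
bell [0.437 0.002]
can [ 0.659 -0.409]
buckL [0.552 0.38 ]
plate [ 0.423 -0.469]
brush [0.48  0.363]
brushb [0.29  0.341]
spat [ 0.486 -0.319]
spatb [ 0.217 -0.25 ]
orangeTop [0.288 0.192]
```

Run:
```python
import cv2
i=cv2.imread('pics/top0.png')[140:260,170:500]
cv2.imwrite('pics/crop0.png',cv2.resize(i,None,fx=2.4,fy=2.4,interpolation=cv2.INTER_CUBIC))
```

```text
(no output)
```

View pics/crop0.png

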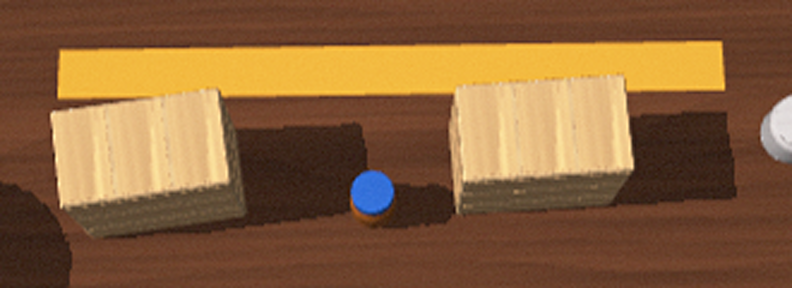

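```bash
cat >> h.py <<'E'
def step(goal,yaw,pos=None,rot=None):
    """goal world TCP, tool down, tool-x at world yaw -> shift (tool cm), turn about z (deg)"""
    from scipy.spatial.transform import Rotation as R
    if pos is None:
        from cell import manip
        s=manip.get_state();pos,rot=s['position'],s['eef_rot']
    r=R.from_quat(rot);g=R.from_euler('z',yaw)*R.from_euler('x',np.pi)
    return (r.inv().apply(np.array(goal)-pos)*100).round(1),(r.inv()*g).as_rotvec(degrees=True).round(1)
E
python3 - <<'E'
from h import *
f=pickle.load(open('top.pkl','rb'))
for n,c in dict(L=[(52,113),(218,89),(228,183),(64,208)],R=[(455,88),(624,76),(633,170),(462,181)]).items():
    w=ray(f,np.array(c)/2.4+[170,140],.13)[:,:2];e=w[0]-w[1]+w[3]-w[2]
    yaw=np.arctan2(-e[0],e[1]);m=w.mean(0);u=np.array([np.cos(yaw),np.sin(yaw)])
    print(n,m.round(3),yaw.round(3),'sizes',np.linalg.norm(w-np.roll(w,-1,0),axis=1).round(3),'far',(m+.044*u).round(3),'heel',(m-.044*u).round(3))
    print(step([*(m+.09*u),.25],yaw))
for z in(.09,.13):print('orange',[ray(f,p,z)[0,:2].round(3).tolist() for p in[(233,322),(274,347),(194,386)]])
E
```

```text
L [0.625 0.2  ] 0.127 sizes [0.148 0.087 0.144 0.087] far [0.668 0.205] heel [0.581 0.194]
(array([ 74. , -43.9,  -1.9]), array([-0.1,  0. , 15.8]))
R [ 0.633 -0.154] 0.043 sizes [0.15  0.086 0.15  0.085] far [ 0.677 -0.152] heel [ 0.589 -0.156]
(array([ 60.6, -10.3,  -1.9]), array([-0.1,  0. , 20.6]))
orange [[0.376, 0.195], [0.322, 0.11], [0.249, 0.273]]
orange [[0.373, 0.188], [0.322, 0.106], [0.251, 0.263]]
```

Request:
servo_tool(deltas=[[[74, -44, -3], [0, 0, 16]], [[74, -44, -3], [0, 0, 16]], [[74, -44, -3], [0, 0, 16]], [[74, -44, -3], [0, 0, 16]], [[74, -44, -3], [0, 0, 16]]], jaw=1)

```text
clock: 0.72
position: [0.3885, -0.2327, 0.2419]
eef_rot: [0.998, 0.062, -0.0, -0.0]
wrist_force: [0.6, -0.1, 0.8]
grip_width: 0.0852
grasp_force: 0.0
```

```bash
python3 -c "
from h import *
print(step([.714,.211,.25],.127))"
```

```text
(array([ 37.8, -40. ,  -0.8]), array([-0. ,  0. , -0.2]))
```

Request:
servo_tool(deltas=[[[38, -40, -1], [0, 0, 0]], [[38, -40, -1], [0, 0, 0]], [[38, -40, -1], [0, 0, 0]], [[38, -40, -1], [0, 0, 0]], [[38, -40, -1], [0, 0, 0]]])

```text
clock: 1.35
position: [0.5741, 0.0186, 0.2474]
eef_rot: [0.998, 0.062, -0.0, 0.0]
wrist_force: [-0.4, -1.5, 0.3]
grip_width: 0.0855
grasp_force: 0.0
```

```bash
python3 -c "
from h import *
print(step([.714,.211,.25],.127))"
```

```text
(array([ 16.3, -17.4,  -0.3]), array([ 0. ,  0. , -0.2]))
```

Request:
servo_tool(deltas=[[[16, -17, 0], [0, 0, 0]], [[16, -17, 0], [0, 0, 0]], [[16, -17, 0], [0, 0, 0]], [[16, -17, 0], [0, 0, 0]], [[16, -17, 0], [0, 0, 0]]])

```text
clock: 1.98
position: [0.721, 0.166, 0.2455]
eef_rot: [0.994, 0.106, -0.004, -0.018]
wrist_force: [-0.5, 0.2, 0.2]
grip_width: 0.0859
grasp_force: 0.0
```

Run:
```python
from h import *
from cell import manip
print(step([.714,.211,.10],.127))
f=manip.grab_frame('wrist');cv2.imwrite('pics/w1.png',f['image'][:,:,::-1])
```

```text
(array([ 0.3, -4. , 14.7]), array([-2. ,  0.3,  4.9]))
```

View pics/w1.png

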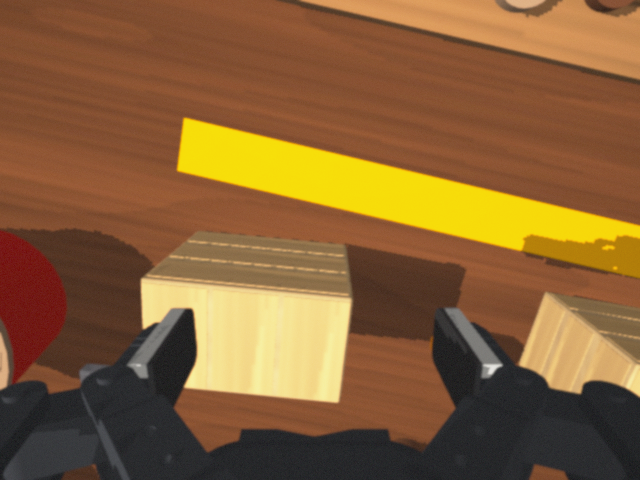

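Request:
servo_tool(deltas=[[[0, -2, 6], [-2, 0, 3]], [[0, -4, 12], [-2, 0, 5]], [[0, -4, 14.7], [-2, 0, 5]], [[0, -4, 14.7], [-2, 0, 5]], [[0, -4, 14.7], [-2, 0, 5]]])

```text
clock: 2.65
position: [0.7199, 0.1666, 0.1039]
eef_rot: [0.994, 0.106, -0.003, -0.018]
wrist_force: [-0.2, -0.3, 0.5]
grip_width: 0.0857
grasp_force: 0.0
```

Run:
```python
from h import *
print(step([.714,.211,.10],.127)); print(step([.685,.207,.10],.127))
```

```text
(array([ 0.4, -4.5,  0.6]), array([-2.1,  0.3,  4.9]))
(array([-2.6, -4.7,  0.6]), array([-2.1,  0.3,  4.9]))
```

Run:
```python
from cell import manip
print(manip.get_state()['joint_pos'])
```

```text
[0.21130636 0.69833773 0.26328794 1.13865997 0.03705397 3.14056175]
```

Request:
servo_tool(deltas=[[[0, 0, -5], [0, 0, 0]], [[0, 0, -6], [0, 0, -10]], [[0, 0, -6], [0, 0, -20]], [[0, 0, -6], [0, 0, -30]], [[0, 0, -6], [0, 0, -40]]])

```text
clock: 3.28
position: [0.7216, 0.1646, 0.166]
eef_rot: [0.897, 0.442, 0.005, -0.018]
wrist_force: [0.1, 0.4, 0.1]
grip_width: 0.0854
grasp_force: 0.0
```

Request:
servo_tool(deltas=[[[0, 0, 0], [0, 0, -10]], [[0, 0, 0], [0, 0, -20]], [[0, 0, 0], [0, 0, -30]], [[0, 0, 0], [0, 0, -40]], [[0, 0, 0], [0, 0, -50]]])

```text
clock: 3.9
position: [0.7216, 0.1646, 0.1659]
eef_rot: [0.626, 0.78, 0.012, -0.014]
wrist_force: [-0.5, -0.6, 0.1]
grip_width: 0.0855
grasp_force: 0.0
```

Request:
servo_tool(deltas=[[[0, 0, 0], [0, 0, -10]], [[0, 0, 0], [0, 0, -20]], [[0, 0, 0], [0, 0, -30]], [[0, 0, 0], [0, 0, -40]], [[0, 0, 0], [0, 0, -50]]])

```text
clock: 4.53
position: [0.7216, 0.1646, 0.1659]
eef_rot: [0.238, 0.971, 0.017, -0.008]
wrist_force: [-1.2, 0.4, 0.0]
grip_width: 0.0855
grasp_force: 0.0
```

Run:
```python
from h import *
print(step([.714,.211,.16],.127+np.pi)); print(step([.714,.211,.10],.127+np.pi))
```

```text
(array([2.8, 3.7, 0.8]), array([  2. ,  -0.8, -34.8]))
(array([2.7, 3.6, 6.8]), array([  2. ,  -0.8, -34.8]))
```

Request:
servo_tool(deltas=[[[1, 1.5, 0], [1, 0, -10]], [[2, 3, 0], [2, -1, -20]], [[2.8, 3.7, 0], [2, -1, -30]], [[2.8, 3.7, 2], [2, -1, -35]], [[2.8, 3.7, 5], [2, -1, -35]]])

```text
clock: 5.15
position: [0.7148, 0.213, 0.1186]
eef_rot: [-0.063, 0.998, 0.0, 0.004]
wrist_force: [0.6, -0.9, -0.7]
grip_width: 0.0856
grasp_force: 0.0
```

Run:
```python
from h import *
print(step([.714,.211,.10],.127+np.pi)); print(step([.685,.207,.10],.127+np.pi))
```

```text
(array([ 0.1, -0.2,  1.9]), array([ 0. ,  0.4, -0.1]))
(array([ 3. , -0.2,  1.8]), array([ 0. ,  0.4, -0.1]))
```

Request:
servo_tool(deltas=[[[0, -0.2, 1.7], [0, 0, 0]], [[1, -0.2, 1.8], [0, 0, 0]], [[2, -0.2, 1.8], [0, 0, 0]], [[3, -0.2, 1.8], [0, 0, 0]], [[3.5, -0.2, 1.8], [0, 0, 0]]])

```text
clock: 5.78
position: [0.6789, 0.2061, 0.0983]
eef_rot: [-0.063, 0.998, -0.0, 0.002]
wrist_force: [3.1, 0.5, 2.8]
grip_width: 0.0856
grasp_force: 1.9
```

Request:
servo_tool(deltas=[[[1, 0, -0.6], [0, 0, 0]], [[2, 0, -1.2], [0, 0, 0]], [[3, 0, -1.7], [0, 0, 0]], [[4, 0, -2.1], [0, 0, 0]], [[4.5, 0, -2.3], [0, 0, 0]]])

```text
clock: 6.4
position: [0.6309, 0.1999, 0.1188]
eef_rot: [-0.063, 0.998, -0.001, -0.002]
wrist_force: [0.5, 0.4, 0.3]
grip_width: 0.086
grasp_force: 0.4
```

Run:
```python
from cell import manip
import cv2
f=manip.grab_frame('top');cv2.imwrite('pics/t2.png',f['image'][120:300,150:480,::-1])
```

```text
(no output)
```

View pics/t2.png

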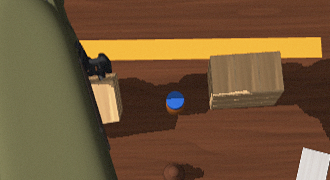

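Request:
servo_tool(deltas=[[[1, 0, -0.3], [0, 0, 0]], [[2, 0, -0.5], [0, 0, 0]], [[3, 0, -0.7], [0, 0, 0]], [[4, 0, -0.7], [0, 0, 0]], [[4.5, 0, -0.7], [0, 0, 0]]])

```text
clock: 7.08
position: [0.5871, 0.1944, 0.1262]
eef_rot: [-0.063, 0.998, -0.001, -0.001]
wrist_force: [0.7, 0.0, 0.5]
grip_width: 0.0854
grasp_force: 0.0
```

Run:
```python
from cell import manip
import cv2
f=manip.grab_frame('scene');cv2.imwrite('pics/s3.png',f['image'][60:460,180:520,::-1])
```

```text
(no output)
```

View pics/s3.png

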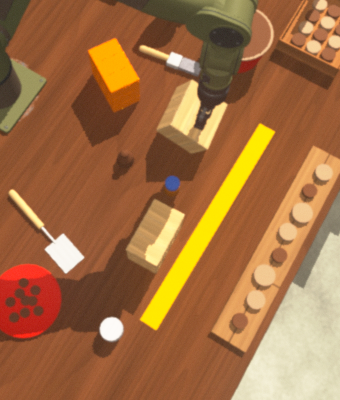

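Request:
servo_tool(deltas=[[[0, 0, -4], [0, 0, 0]], [[-4, 0, -8], [0, 0, 0]], [[-8, 0, -8], [0, 0, 0]], [[-11, 0, -8], [0, 0, 0]], [[-11, 3, -8], [0, 0, 0]]])

```text
clock: 7.75
position: [0.6963, 0.2366, 0.2048]
eef_rot: [-0.061, 0.998, -0.001, -0.0]
wrist_force: [-1.1, -0.1, -0.0]
grip_width: 0.0854
grasp_force: 0.0
```

Run:
```python
from h import *
print(step([.720,-.150,.2],.043+np.pi)); print(step([.723,-.150,.1],.043+np.pi))
```

```text
(array([  2.3, -38.7,   0.6]), array([-0.1, -0.1,  4.5]))
(array([  2. , -38.7,  10.6]), array([-0.1, -0.1,  4.5]))
```

Request:
servo_tool(deltas=[[[2, -38.7, 0], [0, 0, 4.5]], [[2, -38.7, 0], [0, 0, 4.5]], [[2, -38.7, 0], [0, 0, 4.5]], [[2, -38.7, 0], [0, 0, 4.5]], [[2, -38.7, 0], [0, 0, 4.5]]])

```text
clock: 8.38
position: [0.7168, -0.0755, 0.2063]
eef_rot: [-0.023, 1.0, -0.001, -0.001]
wrist_force: [0.5, -0.1, -0.2]
grip_width: 0.0856
grasp_force: 0.0
```

Run:
```python
from h import *
from cell import manip
print(step([.723,-.150,.2],.043+np.pi)); print(step([.723,-.150,.1],.043+np.pi))
f=manip.grab_frame('top');pickle.dump(f,open('top.pkl','wb'));cv2.imwrite('pics/t4.png',f['image'][120:420,130:530,::-1])
f=manip.grab_frame('scene');pickle.dump(f,open('scene.pkl','wb'))
for n in('top','scene'):
    f=pickle.load(open(n+'.pkl','rb'));print(n,[cv2.boundingRect(c) for c in mask(f,(80,90,60),(97,255,255),60)])
```

```text
(array([-0.3, -7.5,  0.6]), array([-0.1, -0.1,  0.2]))
(array([-0.3, -7.5, 10.6]), array([-0.1, -0.1,  0.2]))
top []
scene []
```

View pics/t4.png

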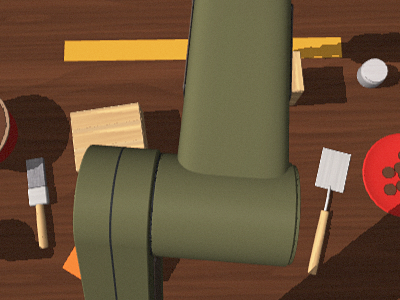

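Request:
servo_tool(deltas=[[[-0.3, -5, 0], [0, 0, 0]], [[-0.3, -7.5, 2], [0, 0, 0]], [[-0.3, -7.5, 7], [0, 0, 0]], [[-0.3, -7.5, 10.4], [0, 0, 0]], [[-0.3, -7.5, 10.4], [0, 0, 0]]])

```text
clock: 9.1
position: [0.7202, -0.1474, 0.0986]
eef_rot: [-0.024, 1.0, 0.0, -0.005]
wrist_force: [-0.6, 0.7, 1.0]
grip_width: 0.0854
grasp_force: 0.0
```

Request:
servo_tool(deltas=[[[1.2, 0, 0], [0, 0, 0]], [[2.2, 0, 0], [0, 0, 0]], [[2.8, 0, 0], [0, 0, 0]], [[3.4, 0, 0], [0, 0, 0]], [[3.8, 0, 0], [0, 0, 0]]])

```text
clock: 9.72
position: [0.6873, -0.1502, 0.1043]
eef_rot: [-0.023, 1.0, -0.001, 0.002]
wrist_force: [5.1, 0.6, 3.9]
grip_width: 0.0851
grasp_force: 2.2
```

Request:
servo_tool(deltas=[[[1, 0, -0.5], [0, 0, 0]], [[2, 0, -1.0], [0, 0, 0]], [[3, 0, -1.5], [0, 0, 0]], [[4, 0, -1.9], [0, 0, 0]], [[4.5, 0, -2.1], [0, 0, 0]]])

```text
clock: 10.35
position: [0.6382, -0.1524, 0.1234]
eef_rot: [-0.023, 1.0, -0.001, -0.002]
wrist_force: [0.2, -1.3, 0.3]
grip_width: 0.0853
grasp_force: 0.5
```

Request:
servo_tool(deltas=[[[1, 0, -0.3], [0, 0, 0]], [[2, 0, -0.6], [0, 0, 0]], [[3, 0, -0.8], [0, 0, 0]], [[4, 0, -0.8], [0, 0, 0]], [[4.8, 0, -0.8], [0, 0, 0]]])

```text
clock: 10.98
position: [0.5912, -0.1545, 0.1316]
eef_rot: [-0.023, 1.0, -0.001, -0.001]
wrist_force: [-0.0, -0.1, -0.1]
grip_width: 0.0851
grasp_force: 0.0
```

Request:
servo_tool(deltas=[[[0, 0, -4], [0, 0, 0]], [[0, 0, -9], [0, 0, 0]], [[2, 0, -12], [0, 0, 0]], [[5, 6, -12], [0, 0, 0]], [[5, 12, -12], [0, 0, 0]]])

```text
clock: 11.6
position: [0.5352, -0.0383, 0.2523]
eef_rot: [-0.022, 1.0, -0.001, -0.001]
wrist_force: [1.0, 0.4, -0.2]
grip_width: 0.0853
grasp_force: 0.0
```

Run:
```python
from h import *
from cell import manip
F={n:manip.grab_frame(n) for n in('top','scene')}
for n,f in F.items():
    pickle.dump(f,open(n+'.pkl','wb'))
    print(n,[(cv2.boundingRect(c),cv2.contourArea(c)) for c in mask(f,(78,70,40),(100,255,255),10)])
cv2.imwrite('pics/m5.png',np.hstack([F['top']['image'][130:430,130:530],F['scene']['image'][100:400,180:560]])[:,:,::-1])
```

```text
top []
scene []
```

View pics/m5.png

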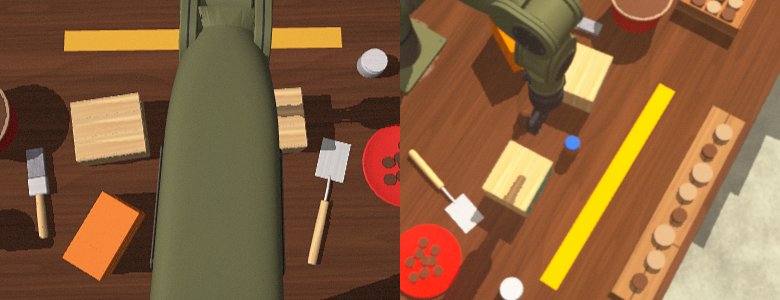

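Run:
```python
from h import *
f=pickle.load(open('scene.pkl','rb'));h=cv2.cvtColor(f['image'],cv2.COLOR_RGB2HSV)
for hl in((35,30,20),(60,60,20)):
  print([(cv2.boundingRect(c),cv2.contourArea(c)) for c in mask(f,hl,(105,255,255),8)])
a=f['image'][100:330,300:420];b=a
cv2.imwrite('pics/c6.png',cv2.resize(a[:,:,::-1],None,fx=2.6,fy=2.6,interpolation=cv2.INTER_CUBIC))
```

```text
[]
[]
```

View pics/c6.png

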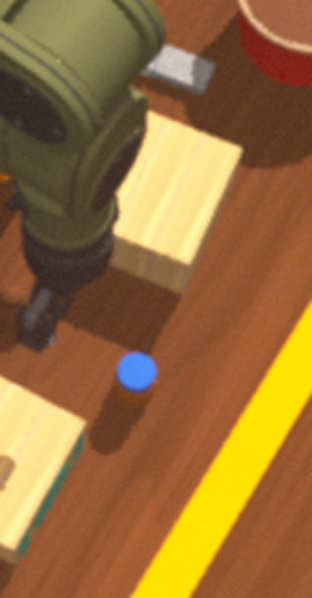

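Request:
servo_tool(deltas=[[[6, -4, 0], [0, 0, 0]], [[12, -8, 0], [0, 0, 0]], [[16, -11, 0], [0, 0, 0]], [[16, -11, 0], [0, 0, 0]], [[16, -11, 0], [0, 0, 0]]])

```text
clock: 12.32
position: [0.3823, -0.1564, 0.2523]
eef_rot: [-0.023, 1.0, -0.001, -0.0]
wrist_force: [-0.5, -0.8, -1.0]
grip_width: 0.0854
grasp_force: 0.0
```

Run:
```python
from h import *
from cell import manip
F={n:manip.grab_frame(n) for n in('top','scene')}
for n,f in F.items():
    pickle.dump(f,open(n+'.pkl','wb'))
    for c in mask(f,(10,50,100),(28,150,255),300):
        q=cv2.approxPolyDP(cv2.convexHull(c),4,True)[:,0]
        w=ray(f,q,.088)[:,:2]
        if (abs(w[:,1])<.33).all() and (w[:,0]>.35).all() and (w[:,0]<.7).all(): print(n,cv2.contourArea(c),[(a.tolist(),b.round(3).tolist()) for a,b in zip(q,w)])
cv2.imwrite('pics/m7.png',np.hstack([F['top']['image'][130:430,130:530],F['scene']['image'][100:400,180:560]])[:,:,::-1])
```

```text
top 4189.5 [([268, 222], [0.589, 0.122]), ([275, 281], [0.46, 0.107]), ([207, 292], [0.44, 0.251]), ([200, 232], [0.57, 0.269])]
top 3996.0 [([430, 217], [0.591, -0.23]), ([433, 242], [0.535, -0.233]), ([422, 274], [0.466, -0.205]), ([364, 284], [0.448, -0.081]), ([362, 222], [0.583, -0.082])]
scene 3070.5 [([289, 240], [0.454, -0.088]), ([332, 261], [0.582, -0.078]), ([329, 278], [0.599, -0.122]), ([307, 316], [0.603, -0.236]), ([262, 289], [0.466, -0.237])]
scene 2907.0 [([351, 140], [0.444, 0.256]), ([393, 156], [0.57, 0.273]), ([370, 212], [0.599, 0.093]), ([329, 195], [0.478, 0.078]), ([330, 181], [0.458, 0.116])]
```

View pics/m7.png

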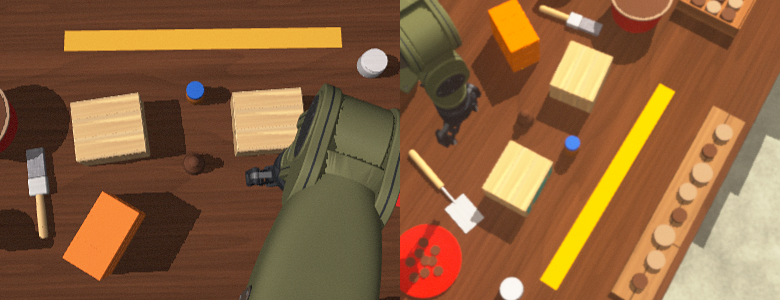

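Request:
servo_tool(deltas=[[[0, -0.9, 5], [0, 0, 0]], [[0, -0.9, 11], [0, 0, 0]], [[0, -0.9, 17], [0, 0, 0]], [[0, -0.9, 21], [0, 0, 0]], [[0, -0.9, 22], [0, 0, 0]]])

```text
clock: 13.05
position: [0.3812, -0.1636, 0.0297]
eef_rot: [-0.024, 1.0, 0.0, -0.003]
wrist_force: [0.3, -0.0, 1.3]
grip_width: 0.0855
grasp_force: 0.0
```

Request:
servo_tool(deltas=[[[-1.5, 0, 0], [0, 0, 0]], [[-3, 0, 0], [0, 0, 0]], [[-4.5, 0, 0], [0, 0, 0]], [[-6, 0, 0], [0, 0, 0]], [[-7, 0, 0], [0, 0, 0]]])

```text
clock: 13.68
position: [0.4518, -0.1618, 0.0322]
eef_rot: [-0.023, 1.0, -0.001, -0.002]
wrist_force: [-10.6, -1.9, 12.3]
grip_width: 0.0853
grasp_force: 0.0
```

Request:
servo_tool(deltas=[[[-1.2, 0, 0], [0, 0, 0]], [[-2.4, 0, 0], [0, 0, 0]], [[-3.6, 0, 0], [0, 0, 0]], [[-4.8, 0, 0], [0, 0, 0]], [[-6, 0, 0], [0, 0, 0]]])

```text
clock: 14.3
position: [0.5089, -0.1588, 0.0322]
eef_rot: [-0.023, 1.0, -0.001, -0.004]
wrist_force: [-9.8, -1.0, 10.1]
grip_width: 0.0852
grasp_force: 0.0
```

Request:
servo_tool(deltas=[[[-1.2, 0, 0], [0, 0, 0]], [[-2.4, 0, 0], [0, 0, 0]], [[-3.6, 0, 0], [0, 0, 0]], [[-4.8, 0, 0], [0, 0, 0]], [[-6, 0, 0], [0, 0, 0]]])

```text
clock: 14.92
position: [0.5691, -0.1561, 0.0322]
eef_rot: [-0.023, 1.0, -0.001, -0.004]
wrist_force: [-9.0, -0.2, 9.8]
grip_width: 0.0856
grasp_force: 0.0
```

```bash
cat > m.py <<'E'
from h import *
from cell import manip
for n in('top','scene'):
    f=manip.grab_frame(n);cv2.imwrite(f'pics/last_{n}.png',f['image'][:,:,::-1])
    for c in mask(f,(10,50,100),(28,150,255),300)+mask(f,(78,70,40),(100,255,255),10):
        q=cv2.approxPolyDP(cv2.convexHull(c),4,True)[:,0]
        w=ray(f,q,.088)[:,:2]
        if (abs(w[:,1])<.33).all() and (w[:,0]>.35).all() and (w[:,0]<.8).all(): print(n,cv2.contourArea(c),[(a.tolist(),b.round(3).tolist()) for a,b in zip(q,w)])
    for c in mask(f,(20,170,120),(30,255,255),1000):print(n,'line',ray(f,cv2.boxPoints(cv2.minAreaRect(c)),0)[:,:2].round(3).tolist())
E
python3 m.py
```

```text
top 4197.5 [([268, 222], [0.589, 0.122]), ([275, 281], [0.46, 0.107]), ([207, 292], [0.44, 0.251]), ([200, 232], [0.57, 0.269])]
top 1691.5 [([394, 166], [0.709, -0.158]), ([384, 213], [0.602, -0.131]), ([360, 229], [0.568, -0.077]), ([358, 168], [0.707, -0.078])]
top line [[0.765, 0.309], [0.758, -0.173], [0.713, -0.171], [0.719, 0.307]]
scene 3026.0 [([333, 262], [0.586, -0.079]), ([374, 283], [0.706, -0.073]), ([347, 337], [0.717, -0.229]), ([304, 313], [0.592, -0.234])]
scene 2911.5 [([351, 140], [0.444, 0.256]), ([392, 156], [0.568, 0.272]), ([370, 212], [0.599, 0.093]), ([329, 195], [0.478, 0.078]), ([330, 181], [0.458, 0.116])]
scene line [[0.708, -0.351], [0.712, 0.313], [0.768, 0.31], [0.758, -0.349]]
scene line [[0.156, 0.257], [0.201, 0.339], [0.33, 0.25], [0.285, 0.171]]
```

Request:
servo_tool(deltas=[[[-0.9, 0, 0], [0, 0, 0]], [[-1.7, 0, 0], [0, 0, 0]], [[-2.3, 0, 0], [0, 0, 0]], [[-2.6, 0, 0], [0, 0, 0]], [[-2.6, 0, 0], [0, 0, 0]]])

```text
clock: 15.65
position: [0.596, -0.1549, 0.0322]
eef_rot: [-0.023, 1.0, -0.001, -0.003]
wrist_force: [-6.9, -0.6, 7.8]
grip_width: 0.0855
grasp_force: 0.0
```

Request:
servo_tool(deltas=[[[1, 0, 0], [0, 0, 0]], [[5, 0, 0], [0, 0, 0]], [[10, 0, 0], [0, 0, 0]], [[15, 0, -2], [0, 0, 0]], [[18, 0, -7], [0, 0, 0]]])

```text
clock: 16.27
position: [0.4128, -0.1619, 0.1002]
eef_rot: [-0.023, 1.0, 0.001, -0.005]
wrist_force: [0.7, -0.1, 0.6]
grip_width: 0.0852
grasp_force: 0.0
```

Request:
servo_tool(deltas=[[[0, 0, -6], [0, 0, 0]], [[2, -3, -12], [0, 0, 0]], [[4, -8, -14], [0, 0, 0]], [[4, -14, -14], [0, 0, 0]], [[4, -18, -14], [0, 0, 0]]])

```text
clock: 16.9
position: [0.3871, -0.3475, 0.2431]
eef_rot: [-0.023, 1.0, -0.002, 0.0]
wrist_force: [1.4, 0.7, -0.1]
grip_width: 0.0853
grasp_force: 0.0
```

```bash
python3 m.py
```

```text
top 4214.0 [([269, 222], [0.589, 0.12]), ([275, 281], [0.46, 0.107]), ([207, 292], [0.44, 0.251]), ([200, 232], [0.57, 0.269])]
top 4014.0 [([423, 152], [0.74, -0.224]), ([429, 207], [0.613, -0.229]), ([359, 219], [0.59, -0.076]), ([356, 157], [0.732, -0.074])]
top line [[0.765, 0.309], [0.759, -0.077], [0.713, -0.076], [0.719, 0.307]]
scene 3138.5 [([339, 265], [0.603, -0.078]), ([382, 288], [0.73, -0.073]), ([355, 341], [0.739, -0.227]), ([313, 322], [0.624, -0.241]), ([312, 313], [0.609, -0.223])]
scene 2907.0 [([350, 141], [0.443, 0.251]), ([393, 156], [0.57, 0.273]), ([370, 212], [0.599, 0.093]), ([329, 195], [0.478, 0.078]), ([330, 181], [0.458, 0.116])]
scene line [[0.708, -0.351], [0.712, 0.313], [0.768, 0.31], [0.758, -0.349]]
scene line [[0.154, 0.256], [0.195, 0.339], [0.332, 0.252], [0.291, 0.172]]
```

Run:
```python
from h import *
im=cv2.imread('pics/last_scene.png')[:,:,::-1]
for a,b in(((382,288),(355,341)),((393,156),(370,212))):
    for t in(.2,.4,.6,.8):
        p=np.array(a)*(1-t)+np.array(b)*t
        print(t,[im[int(round(p[1]+k*.45)),int(round(p[0]+k))].tolist() for k in range(-1,6)])
```

```text
0.2 [[253, 230, 148], [249, 219, 143], [233, 191, 107], [253, 220, 2], [255, 229, 0], [255, 230, 0], [255, 230, 0]]
0.4 [[255, 239, 157], [253, 231, 153], [231, 213, 134], [242, 218, 96], [255, 229, 0], [255, 230, 0], [255, 231, 0]]
0.6 [[254, 237, 156], [249, 222, 149], [234, 194, 110], [253, 220, 14], [255, 230, 0], [255, 228, 0], [255, 230, 0]]
0.8 [[254, 239, 157], [253, 230, 152], [236, 195, 119], [242, 188, 67], [255, 227, 0], [255, 230, 0], [255, 229, 0]]
0.2 [[249, 220, 142], [224, 179, 117], [151, 113, 76], [149, 102, 65], [143, 88, 50], [144, 85, 50], [147, 86, 51]]
0.4 [[224, 179, 116], [165, 126, 84], [145, 104, 69], [145, 90, 54], [151, 88, 51], [156, 91, 52], [156, 90, 49]]
0.6 [[225, 182, 118], [154, 117, 77], [145, 103, 67], [152, 97, 58], [156, 93, 55], [153, 89, 51], [154, 91, 50]]
0.8 [[168, 130, 86], [142, 102, 65], [150, 94, 56], [155, 92, 54], [154, 90, 51], [152, 90, 48], [151, 89, 51]]
```

Run:
```python
from h import *
im=pickle.load(open('scene.pkl','rb'))['image']
for a,b in(((332,261),(307,316)),((393,156),(370,212))):
    for t in(.2,.4,.6,.8):
        p=np.array(a)*(1-t)+np.array(b)*t
        print(t,[im[int(round(p[1]+k*.45)),int(round(p[0]+k))].tolist() for k in range(-2,6)])
```

```text
0.2 [[252, 225, 144], [244, 211, 139], [201, 161, 106], [124, 118, 86], [78, 104, 82], [88, 101, 78], [134, 90, 56], [146, 87, 51]]
0.4 [[249, 220, 144], [179, 159, 111], [105, 123, 97], [76, 110, 89], [93, 97, 72], [125, 89, 61], [145, 84, 47], [150, 89, 51]]
0.6 [[212, 173, 113], [97, 113, 87], [71, 103, 83], [79, 105, 85], [123, 95, 66], [144, 88, 54], [150, 85, 51], [154, 90, 53]]
0.8 [[127, 119, 84], [122, 99, 68], [133, 98, 62], [141, 92, 57], [149, 88, 50], [150, 88, 49], [152, 89, 46], [156, 90, 50]]
0.2 [[253, 231, 147], [247, 214, 136], [220, 173, 115], [147, 110, 71], [143, 97, 62], [138, 84, 49], [141, 84, 48], [143, 85, 51]]
0.4 [[249, 220, 141], [223, 179, 118], [162, 125, 83], [140, 101, 66], [145, 91, 56], [148, 89, 48], [155, 90, 55], [151, 87, 48]]
0.6 [[248, 218, 142], [221, 176, 116], [148, 113, 75], [143, 102, 68], [146, 91, 54], [155, 92, 54], [149, 85, 49], [152, 90, 50]]
0.8 [[221, 174, 114], [163, 127, 84], [138, 100, 63], [145, 89, 55], [149, 85, 48], [151, 89, 53], [151, 90, 54], [145, 84, 49]]
```

Green-teal appears on the right crate's base and only bare wood on the left's, so the right crate is the stamped one. It is now on the line.

```bash
python3 -c "
from cell import manip
print(manip.sign_off())"
```

```text
the job is handed in; nothing more can be done
None
```

The job is handed in (no verdict came back): I tipped the left crate, then the right, and pushed the right one, whose base showed turquoise, until its base measured within about 2 mm of the line's middle; the left crate lies about 155 mm short.

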